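# Sound the anchor hole under the basin

### The job

The plumber needs to know how deep the blind anchor hole in the small marble plinth is. Lift the depth gauge out of its grey tube and lower its rod gently into the hole until the tip really stands on the bottom, so that the yellow ring, stopped by the marble, is pushed up the rod. Then let go and leave the gauge standing upright in the hole, ring down on the marble, and do not disturb the other things on the ledge.

Things in the scene. Friction and masses are not known exactly. Their poses are not given: they have to be found in the camera images.
- gauge: Depth gauge, 130 g, loose, hanging upright in the holder by its guard. Origin: lowest point of the rod's round tip; z up the rod. Steel rod 12 mm in diameter, z = 0 to 100 mm, black mark every 10 mm; orange guard disc, diameter 64 mm, z = 100 to 106 mm, rests on the holder's mouth; black square handle 18 x 18 mm (sides along x and y), z = 106 to 151 mm, to grip.
- ring (a joint): The gauge's yellow sliding ring (diameter 40 mm, 10 mm high, 20 g): height of its lower face above the rod's tip in m, the gauge's reading; range 0 to 0.088, at the start 0.004 to 0.014. It stays where it is pushed: sliding takes about 4 N, more than the gauge weighs, so the gauge does not sink by itself and must be pushed down against this steady drag.
- ring_face (a point): Centre of the ring's lower face. When the tip meets the bottom of the hole the force climbs steeply above the ring's drag: 8 to 12 N in all is a firm, safe push; over 25 N cracks the hole's thin bottom or the marble.
- plinth: White marble block fixed on the ledge, 110 x 110 mm, 80 mm high, grouted round its foot. Origin: centre of its underside; z up.
- hole_mouth (a point): Centre of the mouth of the vertical blind hole, in the middle of the plinth's top (80 mm above the ledge). The hole is 18 mm in diameter with a chamfered edge; its depth is unknown, somewhere from 28 to 62 mm, with a flat hard bottom.
- holder: Upright grey plastic tube fixed on the ledge, 60 mm outside diameter, 52 mm inside, 118 mm high, foot disc 100 mm; it holds the gauge. Origin: centre of its underside; z up.
- cup: Bystander: white ceramic toothbrush cup, 76 mm in diameter, 100 mm high. Origin: centre of its underside.
- bottle: Bystander: closed turquoise squeeze bottle, 60 mm in diameter, about 150 mm high. Origin: centre of its underside.
- soap_dish: Bystander: steel soap dish 90 x 130 mm, 22 mm high, with a soap bar. Origin: centre of its underside.
- screwdriver: Bystander: screwdriver 190 mm long, lying on the ledge along its x axis.
Things that resemble listed ones, but are neither listed nor needed, are in the scene too. Leave any blue look-alike of the gauge alone.

How it is judged:
By the outcome, as a careful person would: the job done as asked, in the order asked, and still so for the second after the job is handed in, with the robot touching nothing.
It also fails if it takes over 50 s, if anything falls off the work surface, if the arm or the gripper's body presses on something with over 40 N, if the wrist force passes 120 N, or if a joint passes its speed limit or range.

### The arm

A 7-joint arm with a two-finger parallel gripper is mounted at the origin on the work surface. World frame = base frame: x ahead of the robot, y to its left, z up, the work surface at z = 0. Lengths are in m, angles in rad, forces in N, time in s.
With the tool pointing down it reaches from about 0.4 to 0.85 m from the base axis. Payload 4.5 kg.
Tool frame: the origin (TCP) lies between the finger pads; the fingertips stand 8 mm ahead of it and the grasp point (between the pads) lies 11 mm behind it; z points along the fingers, y is the direction in which the jaws open and shut (so a half turn about z gives the same grasp; the last joint's range is limited). The gripper opens to 88 mm and grips with 3 to 60 N. Pads are 18 mm wide; open, the fingers measure 123 mm over their backs; the gripper's body (75 mm by 187 mm) begins 45 mm behind the grasp point.
Start: joints at [-1.305, 0.689, -0.195, 1.565, 0.157, 0.902, -0.215], TCP at [0.144, 0.608, 0.247] pointing down, gripper open.
Joint ranges: [-3.01, 3.01], [-0.46, 2.08], [-1.47, 1.51], [0.13, 2.56], [-1, 4.14], [0.04, 2.09], [-2.66, 2.66]. Speed limits (rad/s): [2.57, 2.57, 3.14, 3.14, 3.14, 3.14, 3.14].

### API

Orientations are given as a unit quaternion [x, y, z, w].
In Python, from plant import r gives the robot as it stands.
- The arm moves only by the tool carry_out, never from a script. Its argument "commands" is a list that holds one entry, the list of rows, each a list of 7 numbers: the turn, a rotation vector about the tool's x, y, z in rad, then the shift along the tool's x, y, z in cm, then the finger opening in cm, from 0 to 8.81. A call has 1 to 10 rows; each row is the pose to reach, as a shift and turn from the pose commanded when the call began, along the tool's axes at that moment; what a row does not reach only later rows make up. A row lasts 1/12 s, in which the tool goes at most 41.7 mm and 7.16 degrees, less where a joint would pass 70% of its speed; a pose out of reach is approached as far as the arm can. A call with a gripper value outside its range is refused whole. The fingers move at their own pace and stop on an object; "force" is the grip in N (left out, the last holds). Time passes only in rows, so rows that repeat a pose let the fingers close. It gives the time, the measured TCP pose, the force and the opening at its end, in the units of the state.
- r.get_state(): the state, without advancing time (a new reading comes with each control period).
- r.snapshot(name): name is "side" or "top" or "wrist"; returns a dict with "pixels" (400x640x3 uint8, red, green, blue), "mtx" (3x3 intrinsics, pixels), "xyz" and "rotation" of the camera in the world. Camera axes: x right, y down, z forward; pixel columns grow to the right and rows downward; lengths in m; the calibration is good to about 2 mm. The wrist camera is an equidistant fisheye: a pixel r from the principal point sees the ray r / f radians off the axis. A picture is of the moment at which its call begins. There is no depth.
- r.finish_job(): hands the job in, once; it reports no verdict.
The state is a dict: "clock": time; "q": joint angles; "qd": joint speeds; "joint_torque": joint torques, N m; "tool_pos": TCP position; "eef_rot": TCP orientation; "contact_force": force on the tool from outside, world axes, zero at the start; "moment": the same for the moment, N m; "opening": opening from 0.0 (shut) to 1.0 (fully open).
Only numpy, scipy, OpenCV 4.12 (cv2) and the standard library are available. Lean on these libraries where they do the work, as an engineer would, in place of code of your own. Each camera call takes 0.05 s, during which the arm holds its last target.

## Working session

There is one attempt and no reset: what is moved stays moved. The work goes in short steps, Python scripts to look and compute and a tool call to move; the robot and the scene stay as the last step left them, time stands still between calls to the robot, and variables do not carry over. Pictures are saved under pics/ and viewed, and the job is handed in when it is done.

Besides the shell and the picture viewer there is one more tool, called after "Call:" as a command line: name --argument value ..., lists and objects as JSON in quotes. carry_out: Moves the arm, as the interface text tells. Its arguments: {"type":"object","properties":{"commands":{"type":"array"},"force":{"type":"number"}},"required":["commands"]}

```bash
mkdir -p pics; ls
cat > h.py <<'E'
from plant import r
import numpy as np, cv2, pickle
from scipy.spatial.transform import Rotation as R
def snap(n,f):
    s=r.snapshot(n); pickle.dump(s,open(f'pics/{f}.pkl','wb'))
    cv2.imwrite(f'pics/{f}.png',cv2.cvtColor(s['pixels'],cv2.COLOR_RGB2BGR)); return s
def load(f): return pickle.load(open(f'pics/{f}.pkl','rb'))
def rot(s):
    a=np.array(s['rotation'],float)
    return a if a.shape==(3,3) else R.from_quat(a).as_matrix()
def ray(s,u,v,fish=False):
    K=np.array(s['mtx']); x=(u-K[0,2])/K[0,0]; y=(v-K[1,2])/K[1,1]
    if fish:
        t=np.hypot(x,y); d=np.array([np.sin(t)*x/t,np.sin(t)*y/t,np.cos(t)]) if t>1e-9 else np.array([0,0,1.])
    else: d=np.array([x,y,1.])
    return np.array(s['xyz']),rot(s)@(d/np.linalg.norm(d))
def plane(s,u,v,z,fish=False):
    o,d=ray(s,u,v,fish); return o+d*(z-o[2])/d[2]
def proj(s,p,fish=False):
    K=np.array(s['mtx']); c=rot(s).T@(np.array(p)-s['xyz'])
    if fish:
        t=np.arctan2(np.hypot(c[0],c[1]),c[2]); n=np.hypot(c[0],c[1])+1e-12
        return K[0,0]*t*c[0]/n+K[0,2],K[1,1]*t*c[1]/n+K[1,2]
    return K[0,0]*c[0]/c[2]+K[0,2],K[1,1]*c[1]/c[2]+K[1,2]
E
python3 - <<'E'
from h import *
print(r.get_state())
for n in('side','top','wrist'):
    s=snap(n,n+'0');print(n,s['mtx'],s['xyz'],s['rotation'])
E
```

```text
pics
{'clock': 0.0, 'q': array([-1.30520779,  0.69000573, -0.19452119,  1.56634152,  0.15728787,
        0.90245235, -0.21506453]), 'qd': array([ 9.19660840e-04,  6.07232131e-04,  5.85039486e-04,  7.82797712e-04,
        1.66357942e-03,  3.22508591e-04, -3.24617288e-06]), 'joint_torque': array([-1.63353525e-04, -5.27557504e+01, -1.26681849e+00, -1.53426647e+01,
       -5.26084006e-02,  6.52159564e-03,  1.80844895e-04]), 'tool_pos': array([0.14347236, 0.60768586, 0.24589727]), 'eef_rot': array([ 1.15576552e-01,  9.93298160e-01, -9.06867195e-04, -5.06447424e-05]), 'contact_force': array([-0.42397922, -0.29658963, -0.47611254]), 'moment': array([-0.00572242,  0.03696027, -0.02263686]), 'opening': 0.9994970442629934}
side [[376.54595333   0.         324.78260252]
 [  0.         376.54595333 205.71676166]
 [  0.           0.           1.        ]] [ 0.33763376 -0.62581111  0.67978532] [ 0.88934674 -0.18366513  0.09515613 -0.40776808]
top [[412.22884845   0.         323.30771137]
 [  0.         412.22884845 200.92288703]
 [  0.           0.           1.        ]] [0.5013666  0.0048354  1.28663198] [ 0.71691344 -0.69484228  0.0466408  -0.0324649 ]
wrist [[309.70691629   0.         320.86488082]
 [  0.         309.70691629 201.44301819]
 [  0.           0.           1.        ]] [0.07157568 0.62525902 0.38534855] [0.77571899 0.61387134 0.09034863 0.11514841]
```

View pics/side0.png

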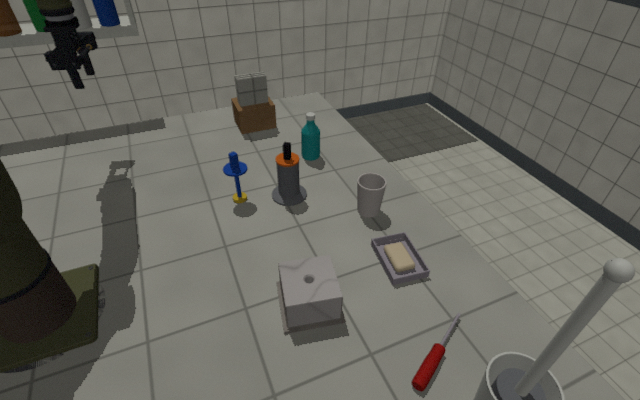

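View pics/top0.png

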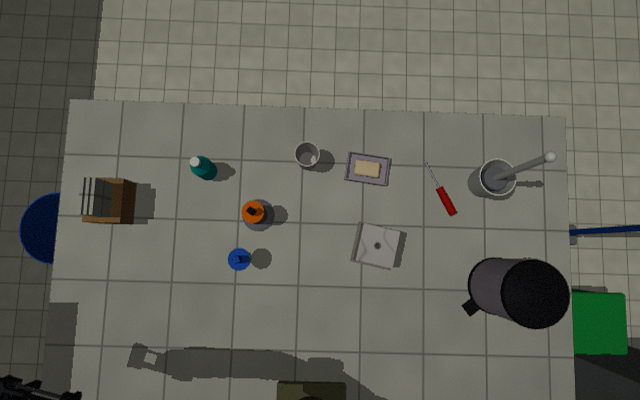

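View pics/wrist0.png

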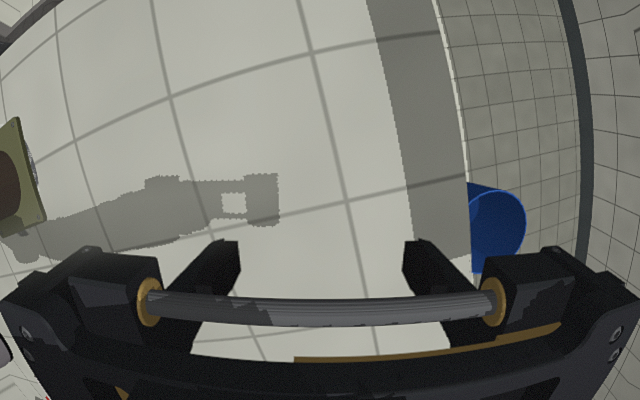

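Candidates for the gauge: the orange-guard tool in the grey tube, side (288,165) / top (253,211), and the blue look-alike, side (236,170) / top (240,259). By the description I choose the orange one. Next I check it in a close crop.

Run:
```python
from h import *
t=load('top0');s=load('side0')
def crop(im,u0,v0,w,h,k): return cv2.resize(cv2.cvtColor(im[v0:v0+h,u0:u0+w],cv2.COLOR_RGB2BGR),None,fx=k,fy=k,interpolation=cv2.INTER_CUBIC)
a=crop(t['pixels'],220,185,65,85,6); b=crop(s['pixels'],260,130,60,85,6)
cv2.imwrite('pics/c1.png',np.hstack([a,b]))
a=crop(t['pixels'],340,215,75,60,5); b=crop(s['pixels'],270,250,80,60,5)
cv2.imwrite('pics/c2.png',np.hstack([a,b]))
# orange mask
for n,c in(('top0',t),('side0',s)):
    hsv=cv2.cvtColor(c['pixels'],cv2.COLOR_RGB2HSV)
    m=cv2.inRange(hsv,(5,150,80),(20,255,255))
    k,l,st,ce=cv2.connectedComponentsWithStats(m)
    for i in range(1,k):
        if st[i,4]>30: 
            pts=np.argwhere(l==i)[:,::-1].astype(np.int32)
            e=cv2.fitEllipse(cv2.convexHull(pts)); print(n,st[i],ce[i],e, plane(c,*e[0],.124))
```

```text
top0 [242 201  22  22 336] [252.62202381 211.67261905] ((252.3644256591797, 211.5269012451172), (22.081350326538086, 22.351154327392578), 81.46082305908203) [0.59584098 0.18255308 0.124     ]
side0 [276 153  23  14 207] [286.93236715 159.84057971] ((286.9270324707031, 158.960205078125), (14.086858749389648, 23.068748474121094), 87.78076934814453) [0.59515642 0.17806836 0.124     ]
```

View pics/c1.png

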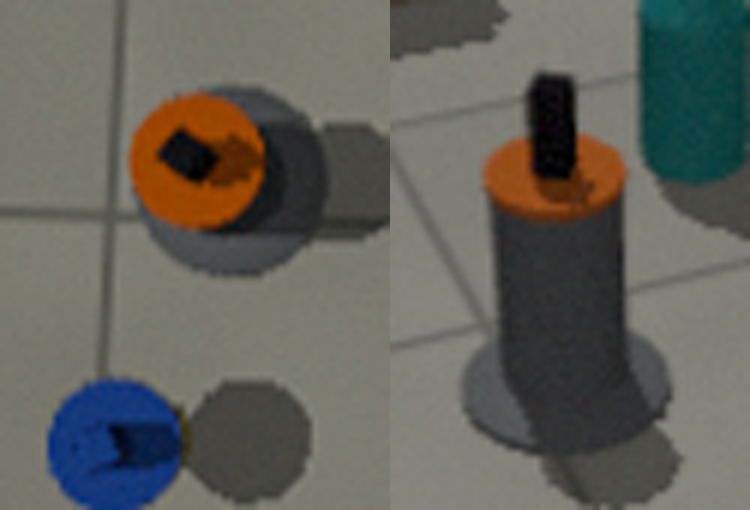

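View pics/c2.png

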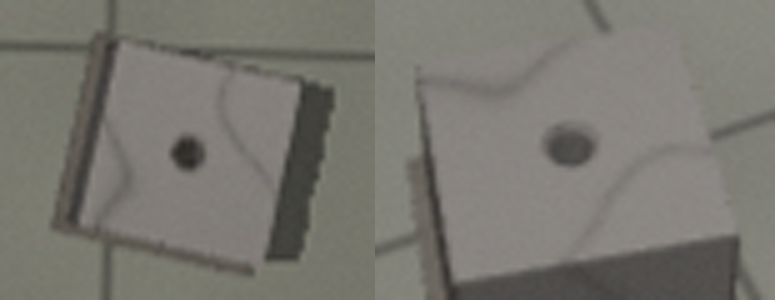

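The crop confirms it: orange guard and black square handle on the grey tube, top (252,211) and side (287,159). The hole is at top ≈(377,246), side ≈(309,279). Next I measure the hole, the handle yaw and the blue item.

Run:
```python
from h import *
t=load('top0');s=load('side0')
for c,(u,v) in((t,(377,245)),(s,(309,279))):
    g=cv2.GaussianBlur(cv2.cvtColor(c['pixels'],cv2.COLOR_RGB2GRAY),(3,3),0)
    w=g[v-9:v+10,u-9:u+10].astype(int); med=np.median(w); mn=w.min()
    m=(w<(med+mn)/2).astype(np.uint8)
    k,l,st,ce=cv2.connectedComponentsWithStats(m); i=l[9,9] or 1+np.argmax(st[1:,4])
    p=ce[i]+[u-9,v-9]; print(med,mn,st[i],p,plane(c,*p,.08))
# handle top in top view
g=cv2.cvtColor(t['pixels'],cv2.COLOR_RGB2HSV)[...,2]
w=(g[200:224,240:266]<45).astype(np.uint8)
print(cv2.GaussianBlur(g,(1,1),0)[204:220,244:264])
print('blue',plane(t,239,259,.104),'guard',plane(t,252.4,211.5,.124),'bottle',plane(t,196,161,.15))
# dark edge of handle: print projected handle
print(proj(t,[.596,.18,.169]),proj(t,[.596,.18,.124]))
```

```text
127.0 49 [ 6  7  7  6 29] [377.06896552 245.37931034] [ 0.51194606 -0.17816597  0.08      ]
134.0 74 [ 4  6 10  7 57] [308.45614035 279.05263158] [ 0.51111135 -0.18173563  0.08      ]
[[141 152 155 153 152 156 154 156 153 154 155 151 153 152 153 154 141  90
   78  74]
 [152 155 153 155 154 153 139 157 156 154 155 152 154 152 154 154 155 132
   75  59]
 [155 153 155 158 152 102  82 129 159 154 154 155 154 155 155 156 157 155
  129  35]
 [158 155 157 154 101  19  16  66 116 144 159 158 158 152 118 128 158 158
  152  52]
 [155 157 152 109  20  21  14  17  39  85 113 124 121 116  83  90 120 130
  156 112]
 [156 154 129  44  18  19  15  18  19  16  35  72  91  85  88  86  82  93
  130 149]
 [156 149  74  23  22  15  18  19  17  16   6  38  73  89  87  84  88  86
   97 120]
 [154 148  83  28  25  19  23  21  10  12   8   8  45  89  89  87  89  88
   88  85]
 [155 152 142 118  27  24  21  23   8  13   1  29  77  91  91  89  87  88
   88  84]
 [153 155 158 155 117  51  22  14   2   7  20  62  91  89  87  87  84  99
  136 115]
 [153 154 154 158 156 127  85  18   0  15  54  83  88  85  86  86  83 101
  160 125]
 [156 156 156 155 157 154 140 121  86  77 129  83  84  83  94 134 132 137
  153  88]
 [156 154 154 151 154 157 158 155 142 137 156 132 133 131 138 159 159 155
  137  40]
 [157 154 152 155 155 153 152 156 154 158 157 155 160 158 156 156 157 153
   89  29]
 [161 157 153 153 154 154 155 154 153 153 155 154 156 155 155 155 154 122
   34  28]
 [124 162 157 155 154 156 155 154 155 153 153 154 154 153 156 155 121  58
   25  30]]
blue [0.46159741 0.21665755 0.104     ] guard [0.59592021 0.1824569  0.124     ] bottle [0.72985594 0.34195589 0.15      ]
(np.float64(250.83471783816015), np.float64(210.07444361655956)) (np.float64(253.2747486215644), np.float64(211.49953117647863))
```

```bash
cat >> h.py <<'E'
def goto(p,jaw):
    st=r.get_state(); C=R.from_quat(st['eef_rot']); j=np.deg2rad(jaw)
    y=np.array([np.cos(j),np.sin(j),0]); z=np.array([0,0,-1.]); T=R.from_matrix(np.stack([np.cross(y,z),y,z],1))
    print('turn',np.round((C.inv()*T).as_rotvec(),4),'shift cm',np.round(C.inv().apply(np.array(p)-st['tool_pos'])*100,2),'clock',st['clock'])
E
python3 - <<'E'
from h import *
goto([.57,.17,.27],57); goto([.596,.18,.27],57)
E
```

```text
turn [-1.300e-03  3.000e-04  3.442e-01] shift cm [-51.56 -32.82  -2.34] clock 0.15
turn [-1.300e-03  3.000e-04  3.442e-01] shift cm [-53.86 -31.25  -2.34] clock 0.15
```

Call:
carry_out --commands '[[[0,0,0.04,-3,-1.7,-1,6],[0,0,0.08,-6.5,-3.8,-2.3,6],[0,0,0.12,-10,-5.8,-2.3,6],[0,0,0.16,-13.5,-7.8,-2.3,6],[0,0,0.2,-17,-9.9,-2.3,6],[0,0,0.24,-20.5,-11.9,-2.3,6],[0,0,0.28,-24,-13.9,-2.3,6],[0,0,0.32,-27.5,-16,-2.3,6],[0,0,0.344,-31,-18,-2.3,6],[0,0,0.344,-34.5,-20,-2.3,6]]]'

```text
clock: 0.98
tool_pos: [0.4344, 0.3327, 0.2696]
eef_rot: [0.284, 0.959, -0.0, -0.0]
contact_force: [-0.2, -0.1, -0.3]
opening: 0.68
```

Run:
```python
from h import *
goto([.59,.175,.27],57); st=r.get_state(); print(st['tool_pos'],st['contact_force'])
```

```text
turn [-0.0003 -0.     -0.0008] shift cm [-21.64  -4.74  -0.03] clock 0.9833
[0.43442218 0.33272732 0.26964881] [-0.20671358 -0.12048505 -0.30920176]
```

Call:
carry_out --commands '[[[0,0,0,-3.5,-0.8,0,6],[0,0,0,-7,-1.5,0,6],[0,0,0,-10.5,-2.3,0,6],[0,0,0,-14,-3.1,0,6],[0,0,0,-17.5,-3.8,0,6],[0,0,0,-20,-4.4,0,6],[0,0,0,-21.6,-4.7,0,6],[0,0,0,-21.6,-4.7,0,6],[0,0,0,-21.6,-4.7,0,6]]]'

```text
clock: 1.73
tool_pos: [0.5885, 0.1778, 0.2693]
eef_rot: [0.284, 0.959, 0.0, -0.001]
contact_force: [-0.7, -0.4, -0.4]
opening: 0.68
```

Run:
```python
from h import *
s=snap('wrist','w1');st=r.get_state();print(st['tool_pos'],st['eef_rot'])
print(proj(s,[.5955,.18,.169],True))
for p in ([.5955,.18,.169],[.5955,.18,.124]):
    print(proj(s,p,True))
cv2.imwrite('pics/w1c.png',cv2.resize(cv2.cvtColor(s['pixels'][120:320,220:440],cv2.COLOR_RGB2BGR),None,fx=3,fy=3,interpolation=cv2.INTER_CUBIC))
```

```text
[0.58765582 0.17930485 0.26945737] [ 2.82947430e-01  9.59134763e-01  4.94028651e-04 -1.00736585e-03]
(np.float64(327.0367630046309), np.float64(209.19122484038652))
(np.float64(327.0367630046309), np.float64(209.19122484038652))
(np.float64(326.11744545970805), np.float64(194.48164248574858))
```

View pics/w1.png

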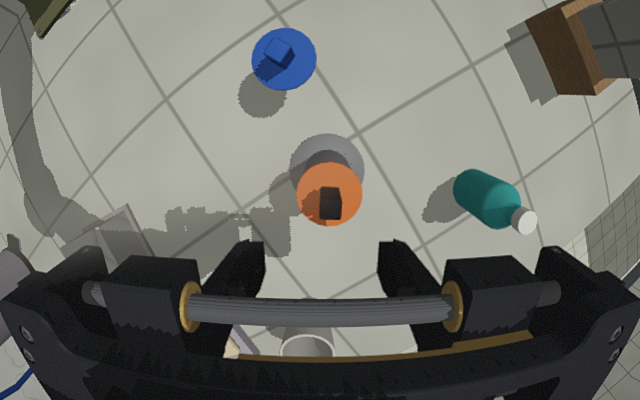

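View pics/w1c.png

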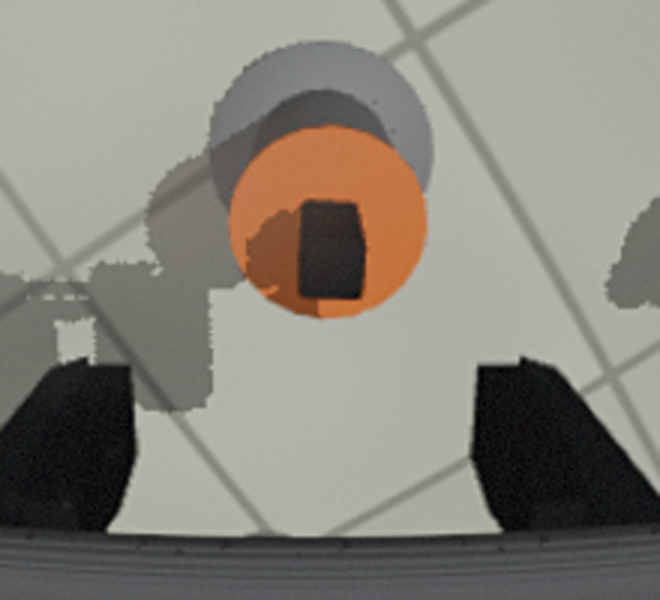

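Run:
```python
from h import *
s=load('w1')
v=cv2.cvtColor(s['pixels'],cv2.COLOR_RGB2GRAY)[180:225,310:350]
im=cv2.resize(v,None,fx=16,fy=13,interpolation=cv2.INTER_CUBIC); cv2.imwrite('pics/w1d.png',cv2.convertScaleAbs(im,alpha=3))
hsv=cv2.cvtColor(s['pixels'],cv2.COLOR_RGB2HSV)
m=cv2.inRange(hsv,(5,100,60),(20,255,255)); m[:140]=0; m[240:]=0;m[:,:280]=0;m[:,380:]=0
P=np.array([plane(s,u,w,.124,True)[:2] for w,u in np.argwhere(m)])
c,rad=cv2.minEnclosingCircle((P*1000).astype(np.float32)); print('guard',c,rad)
```

```text
guard (596.9290771484375, 182.35020446777344) 32.303768157958984
```

View pics/w1d.png

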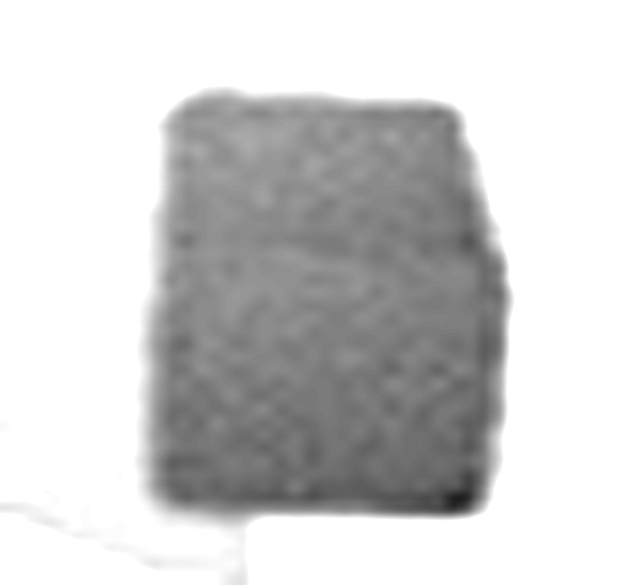

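Run:
```python
from h import *
s=load('w1')
P=[plane(s,310-.5+x/16,180-.5+y/13,.169,True) for x,y in((162,245),(505,262),(488,512),(150,506))]
P=np.array(P);print(P*1000,P.mean(0))
for i in range(4):
    d=P[(i+1)%4]-P[i];print(np.linalg.norm(d),np.degrees(np.arctan2(d[1],d[0]))%90)
goto([.597,.182,.137],57)
```

```text
[[584.50082113 179.96205621 169.        ]
 [594.86654592 193.88528542 169.        ]
 [608.41804927 184.41565788 169.        ]
 [598.56837399 170.05213472 169.        ]] [0.59658845 0.18207878 0.169     ]
0.01735812668888933 53.33263250037157
0.016532304400027516 55.05461314374328
0.017416282635517498 55.55991928583113
0.017207631662502276 54.83712682690353
turn [ 0.0004 -0.0022  0.0022] shift cm [-0.67  0.73 13.24] clock 1.7833
```

Call:
carry_out --commands '[[[0,0,0.04,-0.3,0.4,1.5,5],[0,0,0.04,-0.7,0.7,4,5],[0,0,0.04,-0.7,0.7,6.5,5],[0,0,0.04,-0.7,0.7,7.5,5],[0,0,0.04,-0.7,0.7,8,5],[0,0,0.04,-0.7,0.7,8,5],[0,0,0.04,-0.7,0.7,8,5],[0,0,0.04,-0.7,0.7,8,5]]]'

```text
clock: 2.45
tool_pos: [0.5993, 0.1802, 0.1912]
eef_rot: [0.303, 0.953, 0.001, 0.001]
contact_force: [0.5, -0.2, 0.2]
opening: 0.568
```

Run:
```python
from h import *
s=snap('wrist','w2');st=r.get_state();print(st['tool_pos'],st['eef_rot'],st['contact_force'])
goto([.5967,.182,.137],54.7)
cv2.imwrite('pics/w2c.png',cv2.resize(cv2.cvtColor(s['pixels'][150:320,220:440],cv2.COLOR_RGB2BGR),None,fx=3,fy=3,interpolation=cv2.INTER_CUBIC))
```

```text
[0.59933386 0.18001496 0.19119614] [3.02938622e-01 9.53009146e-01 8.98194003e-04 9.75618243e-04] [-0.00777022  0.61869615  0.05346307]
turn [0.0023 0.0013 0.0006] shift cm [ 0.34 -0.    5.42] clock 2.5
```

View pics/w2c.png

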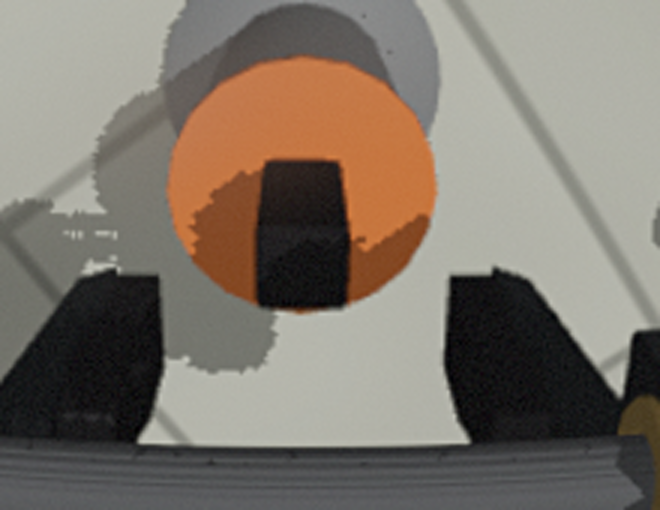

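The handle at (321,240) is aligned and centred between the fingers. I go down and grip it.

Call:
carry_out --commands '[[[0.002,0.001,0,0.3,0,1,5],[0.002,0.001,0,0.3,0,2.5,5],[0.002,0.001,0,0.3,0,4,5],[0.002,0.001,0,0.3,0,5,5],[0.002,0.001,0,0.3,0,5.4,5],[0.002,0.001,0,0.3,0,5.4,5],[0.002,0.001,0,0.3,0,5.4,5]]]' --force 30

```text
clock: 3.08
tool_pos: [0.5964, 0.1813, 0.1359]
eef_rot: [0.303, 0.953, -0.001, -0.001]
contact_force: [1.0, -0.8, 0.8]
opening: 0.565
```

Run:
```python
from h import *
st=r.get_state();print(st['tool_pos'],st['contact_force'])
goto([.5967,.182,.137],54.7)
```

```text
[0.59644309 0.18129747 0.13593978] [ 0.98060218 -0.80114368  0.7738035 ]
turn [-0.0015 -0.0008  0.0003] shift cm [ 0.02  0.07 -0.11] clock 3.0833
```

Call:
carry_out --commands '[[[0,0,0,0,0,0,3],[0,0,0,0,0,0,2],[0,0,0,0,0,0,1],[0,0,0,0,0,0,1],[0,0,0,0,0,0,1],[0,0,0,0,0,0,1],[0,0,0,0,0,0,1],[0,0,0,0,0,0,1]]]' --force 35

```text
clock: 3.75
tool_pos: [0.5964, 0.1813, 0.136]
eef_rot: [0.303, 0.953, -0.001, -0.001]
contact_force: [0.2, -0.6, 2.7]
opening: 0.199
```

Run:
```python
from h import *
st=r.get_state();print(st['tool_pos'],st['eef_rot'],st['contact_force'],st['moment'],st['opening'])
goto([.5967,.182,.27],54.7)
```

```text
[0.59641417 0.18130087 0.13599982] [ 3.03049700e-01  9.52974412e-01 -5.67451835e-04 -5.71677523e-04] [ 0.17129181 -0.55107647  2.72083732] [-0.02833411  0.02991503 -0.07471126] 0.19855761401187946
turn [-0.0014 -0.0007  0.0003] shift cm [  0.03   0.05 -13.4 ] clock 3.75
```

Call:
carry_out --commands '[[[0,0,0,0,0,-0.5,1],[0,0,0,0,0,-1.5,1],[0,0,0,0,0,-3.5,1],[0,0,0,0,0,-6,1],[0,0,0,0,0,-8.5,1],[0,0,0,0,0,-11,1],[0,0,0,0,0,-13.5,1],[0,0,0,0,0,-15.5,1],[0,0,0,0,0,-16.5,1],[0,0,0,0,0,-16.5,1]]]'

```text
clock: 4.58
tool_pos: [0.5977, 0.1818, 0.3036]
eef_rot: [0.303, 0.953, 0.001, 0.001]
contact_force: [0.2, -0.0, -1.9]
opening: 0.201
```

Run:
```python
from h import *
s=snap('side','s2');snap('top','t2');st=r.get_state();print(st['tool_pos'],st['eef_rot'],st['contact_force'],st['moment'],st['opening'])
goto([.5115,-.180,.30],54.7)
goto([.5115,-.180,.30],12)
```

```text
[0.59601442 0.18110145 0.30012159] [ 0.30303904  0.95297667 -0.0011499  -0.00121484] [ 0.3514071   0.66671296 -1.84744432] [-0.08951831  0.04424369  0.00782577] 0.1972543512732682
turn [-0.0029 -0.0016  0.0003] shift cm [-13.96 -34.36   0.09] clock 4.6833
turn [-3.400e-03 -5.000e-04  7.456e-01] shift cm [-13.96 -34.36   0.09] clock 4.6833
```

View pics/s2.png

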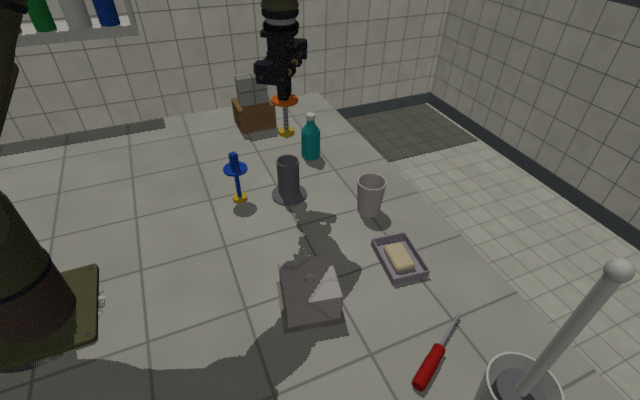

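Call:
carry_out --commands '[[[0,0,0,-0.8,-1.7,0,1],[0,0,0,-2.3,-4.8,0,1],[0,0,0,-4,-8.3,0,1],[0,0,0,-5.7,-11.8,0,1],[0,0,0,-7.4,-15.3,0,1],[0,0,0,-9.1,-18.8,0,1],[0,0,0,-10.8,-22.3,0,1],[0,0,0,-12.5,-25.8,0,1],[0,0,0,-14.2,-29,0,1],[0,0,0,-15.5,-31.5,0,1]]]'

```text
clock: 5.52
tool_pos: [0.5389, -0.169, 0.2993]
eef_rot: [0.305, 0.952, -0.002, -0.003]
contact_force: [0.0, -0.5, -2.0]
opening: 0.2
```

Call:
carry_out --commands '[[[0,0,0,-0.8,-1.6,0,1],[0,0,0,-1.3,-2.6,0,1],[0,0,0,-1.5,-2.9,0,1],[0,0,0,-1.5,-2.9,0,1],[0,0,0,-1.5,-2.9,0,1],[0,0,0,-1.5,-2.9,0,1]]]'

```text
clock: 6.02
tool_pos: [0.5371, -0.1954, 0.301]
eef_rot: [0.302, 0.953, -0.0, -0.001]
contact_force: [0.2, -0.1, -1.7]
opening: 0.196
```

Run:
```python
from h import *
s=snap('wrist','w3');S=snap('side','s3');T=snap('top','t3');st=r.get_state();print(st['tool_pos'],st['eef_rot'],st['contact_force'],st['moment'],st['opening'])
print(proj(s,[.512,-.178,.08],True))
```

```text
[ 0.53698492 -0.19626194  0.30123161] [ 3.02000178e-01  9.53307411e-01 -4.89461728e-04 -7.96130211e-04] [-0.75584255 -0.33023874 -1.16754708] [-0.05125272  0.00149731 -0.01005361] 0.20065009217871332
(np.float64(320.2406974134595), np.float64(148.25097470664565))
```

View pics/w3.png

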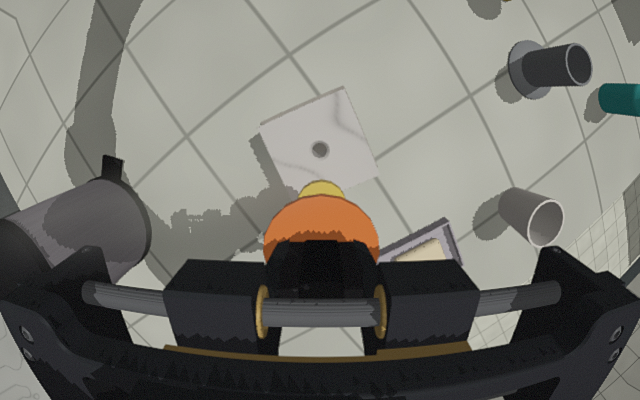

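View pics/s3.png

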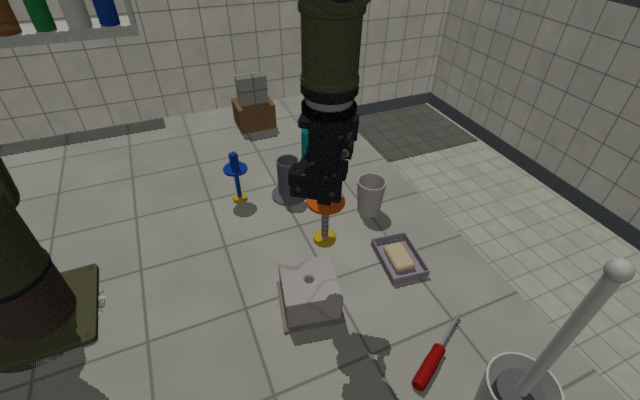

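View pics/t3.png

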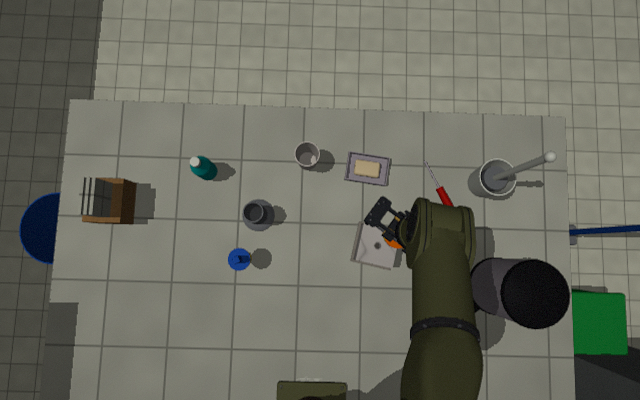

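The wrist view shows the hole at (320,149), the ring at (322,188) and the guard at (321,232). The side view shows the gauge hanging upright, with the ring at (324,238). Next I refine the hole and tip positions.

Run:
```python
from h import *
s=load('w3');S=load('s3')
g=cv2.GaussianBlur(cv2.cvtColor(s['pixels'],cv2.COLOR_RGB2GRAY),(3,3),0)
u,v=320,149; w=g[v-14:v+15,u-14:u+15].astype(int); print(np.median(w),w.min())
m=(w<(np.median(w)+w.min())/2).astype(np.uint8)
k,l,st,ce=cv2.connectedComponentsWithStats(m); i=l[14,14]; p=ce[i]+[u-14,v-14]; print(st[i],p,plane(s,*p,.08,True))
# tool line
tp=np.array([.53698,-.19626,.30123]); tip=tp-[0,0,.118]
print('pred side: tip',proj(S,tip),'guardtop',proj(S,tip+[0,0,.106]))
print('pred wrist ring',proj(s,tip+[0,0,.015],True),'guard',proj(s,tip+[0,0,.106],True))
hs=cv2.cvtColor(S['pixels'],cv2.COLOR_RGB2HSV)
y=cv2.inRange(hs,(22,120,60),(35,255,255)); y[:220]=0;y[260:]=0
print('side ring bbox',cv2.boundingRect(y), cv2.moments(y,True)['m10']/cv2.countNonZero(y))
o=cv2.inRange(hs,(5,150,60),(20,255,255)); o[:180]=0;o[230:]=0
print('guard',cv2.boundingRect(o))
c=S['pixels'][190:300,270:360]; cv2.imwrite('pics/s3c.png',cv2.resize(c[...,::-1],None,fx=5,fy=5,interpolation=cv2.INTER_CUBIC))
```

```text
182.0 95
[  6   7  16  16 196] [319.65816327 149.09693878] [ 0.51242581 -0.17913109  0.08      ]
pred side: tip (np.float64(324.2078672146018), np.float64(244.4034779711826)) guardtop (np.float64(325.4094940243251), np.float64(199.30024334363907))
pred wrist ring (np.float64(319.22613268231834), np.float64(203.34463355919019)) guard (np.float64(318.32257351823955), np.float64(252.59622178463562))
side ring bbox (314, 229, 22, 18) 324.070110701107
guard (307, 194, 38, 21)
```

View pics/s3c.png

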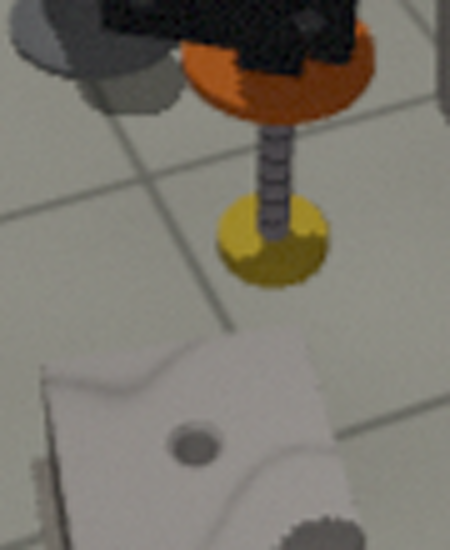

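Run:
```python
from h import *
goto([.512,-.179,.212],54.7)
```

```text
turn [-0.0014 -0.0012  0.0025] shift cm [ 3.03 -0.01  8.93] clock 6.1667
```

Call:
carry_out --commands '[[[-0.001,-0.001,0.002,1,0,0.5,1],[-0.001,-0.001,0.002,2.2,0,2,1],[-0.001,-0.001,0.002,3,0,4,1],[-0.001,-0.001,0.002,3,0,6,1],[-0.001,-0.001,0.002,3,0,7.5,1],[-0.001,-0.001,0.002,3,0,8.5,1],[-0.001,-0.001,0.002,3,0,8.9,1],[-0.001,-0.001,0.002,3,0,8.9,1],[-0.001,-0.001,0.002,3,0,8.9,1],[-0.001,-0.001,0.002,3,0,8.9,1]]]'

```text
clock: 7.0
tool_pos: [0.5127, -0.1806, 0.2131]
eef_rot: [0.304, 0.953, -0.0, 0.001]
contact_force: [0.6, 0.0, -2.0]
opening: 0.204
```

Run:
```python
from h import *
s=snap('wrist','w4');S=snap('side','s4');st=r.get_state();print(st['tool_pos'],st['eef_rot'],st['contact_force'],st['moment'],st['opening'])
goto([.512,-.179,.212],54.7)
a=cv2.resize(S['pixels'][215:305,260:360,::-1],None,fx=4,fy=6,interpolation=cv2.INTER_CUBIC)
a=cv2.resize(S['pixels'][215:305,260:350,::-1],None,fx=4.4,fy=4.4,interpolation=cv2.INTER_CUBIC)
b=cv2.resize(s['pixels'][130:230,270:370,::-1],None,fx=3.96,fy=3.96,interpolation=cv2.INTER_CUBIC)
cv2.imwrite('pics/c4.png',np.hstack([a,b]))
tp=st['tool_pos'];print('side pred tip',proj(S,tp-[0,0,.118]),'ring',proj(S,tp-[0,0,.105]),'wrist ring',proj(s,tp-[0,0,.105],True))
hs=cv2.cvtColor(S['pixels'],cv2.COLOR_RGB2HSV)
y=cv2.inRange(hs,(22,120,60),(35,255,255)); y[:230]=0;y[300:]=0
print(cv2.boundingRect(y))
hs=cv2.cvtColor(s['pixels'],cv2.COLOR_RGB2HSV)
o=cv2.inRange(hs,(5,100,60),(20,255,255)); o[:140]=0;o[290:]=0;print('wrist guard',cv2.boundingRect(o))
y=cv2.inRange(hs,(22,100,60),(35,255,255)); y[:140]=0;y[290:]=0;print('wrist ring',cv2.boundingRect(y))
```

```text
[ 0.51255838 -0.18062109  0.21307134] [ 3.04050904e-01  9.52655405e-01 -4.20408421e-04  7.41545792e-04] [ 0.74821329  0.02182457 -1.8910595 ] [-0.02301999  0.00138798 -0.010513  ] 0.20217797467365636
turn [-0.0004  0.0017 -0.0018] shift cm [0.14 0.1  0.11] clock 7.1
side pred tip (np.float64(308.8591694607758), np.float64(273.56737874223654)) ring (np.float64(308.80590174336373), np.float64(269.2797602857265)) wrist ring (np.float64(319.9415771512751), np.float64(201.46134512294265))
(299, 260, 20, 17)
wrist guard (259, 194, 125, 96)
wrist ring (263, 180, 120, 109)
```

View pics/c4.png

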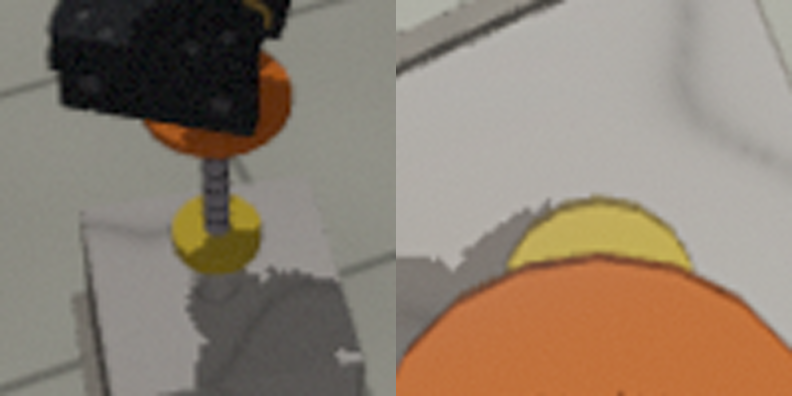

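Call:
carry_out --commands '[[[0,0,0,0.05,0.05,0.3,1],[0,0,0,0.05,0.05,0.7,1],[0,0,0,0.05,0.05,1.0,1],[0,0,0,0.05,0.05,1.2,1],[0,0,0,0.05,0.05,1.2,1],[0,0,0,0.05,0.05,1.2,1]]]'

```text
clock: 7.6
tool_pos: [0.5117, -0.1797, 0.2]
eef_rot: [0.304, 0.953, -0.0, -0.0]
contact_force: [-0.5, -0.2, -0.9]
opening: 0.203
```

Run:
```python
from h import *
S=snap('side','s5');s=snap('wrist','w5')
for i in range(3):
    st=r.get_state();print(st['tool_pos'],st['contact_force']); r.snapshot('top')
a=cv2.resize(S['pixels'][215:305,260:350,::-1],None,fx=6.6,fy=6.6,interpolation=cv2.INTER_CUBIC)
cv2.imwrite('pics/c5.png',a)
```

```text
[ 0.51191851 -0.17974806  0.20025132] [-0.90996525 -0.71002902 -2.04899608]
[ 0.51191872 -0.17978188  0.20031106] [ 0.75123634 -0.22238442 -1.96948326]
[ 0.51193426 -0.17975949  0.20035758] [ 0.36240911  0.76037206 -1.64832127]
```

View pics/c5.png

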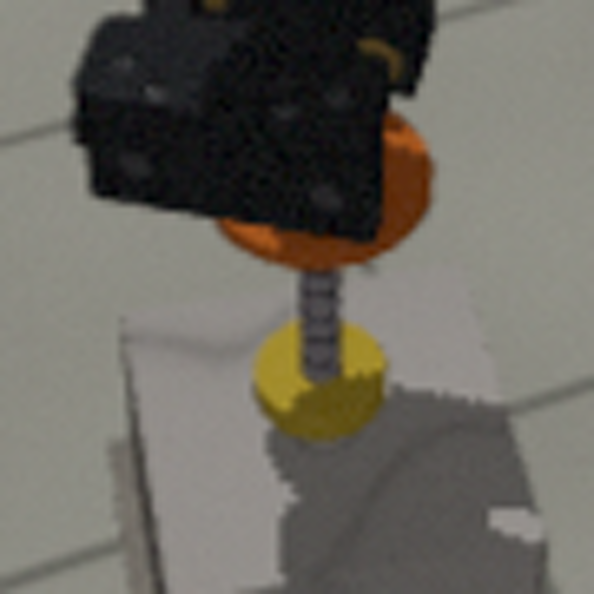

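Call:
carry_out --commands '[[[0,0,0,0,0,0.1,1],[0,0,0,0,0,0.2,1],[0,0,0,0,0,0.3,1],[0,0,0,0,0,0.4,1],[0,0,0,0,0,0.4,1]]]'

```text
clock: 8.27
tool_pos: [0.5117, -0.1797, 0.196]
eef_rot: [0.304, 0.953, -0.0, -0.0]
contact_force: [-0.4, -0.0, -2.5]
opening: 0.196
```

Call:
carry_out --commands '[[[0,0,0,0,0,0.1,1],[0,0,0,0,0,0.2,1],[0,0,0,0,0,0.3,1],[0,0,0,0,0,0.4,1],[0,0,0,0,0,0.4,1]]]'

```text
clock: 8.68
tool_pos: [0.5117, -0.1797, 0.192]
eef_rot: [0.304, 0.953, -0.0, -0.0]
contact_force: [0.3, -0.2, -2.4]
opening: 0.204
```

Call:
carry_out --commands '[[[0,0,0,0,0,0.1,1],[0,0,0,0,0,0.2,1],[0,0,0,0,0,0.3,1],[0,0,0,0,0,0.4,1],[0,0,0,0,0,0.5,1],[0,0,0,0,0,0.6,1],[0,0,0,0,0,0.6,1]]]'

```text
clock: 9.27
tool_pos: [0.5117, -0.1797, 0.186]
eef_rot: [0.304, 0.953, -0.0, -0.0]
contact_force: [0.1, -0.1, -2.4]
opening: 0.203
```

Run:
```python
from h import *
S=snap('side','s6')
st=r.get_state();print(st['tool_pos'],st['contact_force'],st['moment'])
a=cv2.resize(S['pixels'][215:305,260:350,::-1],None,fx=6.6,fy=6.6,interpolation=cv2.INTER_CUBIC)
cv2.imwrite('pics/c6.png',a)
```

```text
[ 0.51175227 -0.17971414  0.18611328] [-0.38368803  0.11887934 -1.70942939] [-0.02255352  0.04438835 -0.00554906]
```

View pics/c6.png

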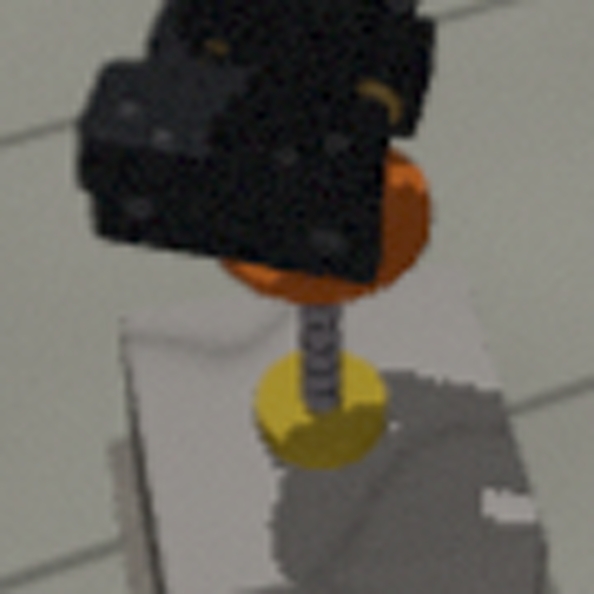

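The rod is going in freely, about 12 mm so far, and the ring at (309,277) is about to meet the marble. I continue slowly.

Call:
carry_out --commands '[[[0,0,0,0,0,0.1,1],[0,0,0,0,0,0.2,1],[0,0,0,0,0,0.3,1],[0,0,0,0,0,0.4,1],[0,0,0,0,0,0.5,1],[0,0,0,0,0,0.6,1],[0,0,0,0,0,0.6,1]]]'

```text
clock: 9.9
tool_pos: [0.512, -0.1798, 0.1801]
eef_rot: [0.304, 0.953, -0.0, 0.0]
contact_force: [-0.8, 0.4, 0.3]
opening: 0.2
```

Call:
carry_out --commands '[[[0,0,0,0,0,0.1,1],[0,0,0,0,0,0.2,1],[0,0,0,0,0,0.3,1],[0,0,0,0,0,0.4,1],[0,0,0,0,0,0.5,1],[0,0,0,0,0,0.6,1],[0,0,0,0,0,0.6,1]]]'

```text
clock: 10.48
tool_pos: [0.5119, -0.1797, 0.174]
eef_rot: [0.304, 0.953, -0.0, -0.0]
contact_force: [0.9, -0.6, -0.1]
opening: 0.199
```

Call:
carry_out --commands '[[[0,0,0,0,0,0.1,1],[0,0,0,0,0,0.2,1],[0,0,0,0,0,0.3,1]]]'

```text
clock: 10.73
tool_pos: [0.5119, -0.1798, 0.1712]
eef_rot: [0.304, 0.953, -0.0, -0.0]
contact_force: [0.9, -0.4, 3.0]
opening: 0.2
```

Call:
carry_out --commands '[[[0,0,0,0,0,0.07,1],[0,0,0,0,0,0.14,1],[0,0,0,0,0,0.2,1]]]'

```text
clock: 10.98
tool_pos: [0.5119, -0.1798, 0.1692]
eef_rot: [0.304, 0.953, -0.0, -0.0]
contact_force: [1.0, 0.1, 2.8]
opening: 0.196
```

Call:
carry_out --commands '[[[0,0,0,0,0,0.07,1],[0,0,0,0,0,0.14,1],[0,0,0,0,0,0.2,1]]]'

```text
clock: 11.23
tool_pos: [0.5119, -0.1798, 0.1672]
eef_rot: [0.304, 0.953, -0.0, -0.0]
contact_force: [1.0, 0.4, 2.4]
opening: 0.204
```

Call:
carry_out --commands '[[[0,0,0,0,0,0.07,1],[0,0,0,0,0,0.14,1],[0,0,0,0,0,0.2,1]]]'

```text
clock: 11.48
tool_pos: [0.5119, -0.1798, 0.1652]
eef_rot: [0.304, 0.953, -0.0, -0.0]
contact_force: [1.0, -0.9, 3.0]
opening: 0.197
```

Call:
carry_out --commands '[[[0,0,0,0,0,0.07,1],[0,0,0,0,0,0.14,1],[0,0,0,0,0,0.2,1]]]'

```text
clock: 11.73
tool_pos: [0.5119, -0.1798, 0.1632]
eef_rot: [0.304, 0.953, -0.0, -0.0]
contact_force: [0.5, -1.0, 3.7]
opening: 0.199
```

Call:
carry_out --commands '[[[0,0,0,0,0,0.07,1],[0,0,0,0,0,0.14,1],[0,0,0,0,0,0.2,1]]]'

```text
clock: 11.98
tool_pos: [0.5119, -0.1797, 0.1612]
eef_rot: [0.304, 0.953, -0.0, -0.0]
contact_force: [0.4, -0.6, 2.1]
opening: 0.2
```

Call:
carry_out --commands '[[[0,0,0,0,0,0.07,1],[0,0,0,0,0,0.14,1],[0,0,0,0,0,0.2,1]]]'

```text
clock: 12.23
tool_pos: [0.5119, -0.1797, 0.1592]
eef_rot: [0.304, 0.953, -0.0, -0.0]
contact_force: [1.0, -0.2, 2.6]
opening: 0.201
```

Call:
carry_out --commands '[[[0,0,0,0,0,0.07,1],[0,0,0,0,0,0.14,1],[0,0,0,0,0,0.2,1]]]'

```text
clock: 12.48
tool_pos: [0.5119, -0.1798, 0.1572]
eef_rot: [0.304, 0.953, -0.0, -0.0]
contact_force: [1.4, -0.2, 2.7]
opening: 0.202
```

Call:
carry_out --commands '[[[0,0,0,0,0,0.07,1],[0,0,0,0,0,0.14,1],[0,0,0,0,0,0.2,1]]]'

```text
clock: 12.73
tool_pos: [0.5119, -0.1798, 0.1552]
eef_rot: [0.304, 0.953, -0.0, -0.0]
contact_force: [1.6, -0.6, 2.9]
opening: 0.2
```

Call:
carry_out --commands '[[[0,0,0,0,0,0.07,1],[0,0,0,0,0,0.14,1],[0,0,0,0,0,0.2,1]]]'

```text
clock: 12.98
tool_pos: [0.5119, -0.1797, 0.1532]
eef_rot: [0.304, 0.953, -0.0, -0.0]
contact_force: [1.8, -0.5, 3.1]
opening: 0.202
```

Call:
carry_out --commands '[[[0,0,0,0,0,0.07,1],[0,0,0,0,0,0.14,1],[0,0,0,0,0,0.2,1]]]'

```text
clock: 13.23
tool_pos: [0.5119, -0.1797, 0.1512]
eef_rot: [0.304, 0.953, -0.0, -0.0]
contact_force: [1.8, -2.0, 3.0]
opening: 0.205
```

Run:
```python
from h import *
S=snap('side','s7')
F=[]
for i in range(4):
    st=r.get_state();F.append(np.r_[st['contact_force'],st['moment']]); r.snapshot('top')
print(st['tool_pos'],np.mean(F,0),r.get_state()['clock'])
C=R.from_quat(st['eef_rot']); print(C.inv().apply([1,-.5,0]))
a=cv2.resize(S['pixels'][215:305,260:350,::-1],None,fx=6.6,fy=6.6,interpolation=cv2.INTER_CUBIC)
cv2.imwrite('pics/c7.png',a)
```

```text
[ 0.51159597 -0.17968727  0.15106521] [ 1.13468693 -0.24911338  1.68175419 -0.1034747  -0.37070084 -0.02085421] 13.4833
[-1.10478546e+00  1.71605493e-01 -8.01044221e-04]
```

View pics/c7.png

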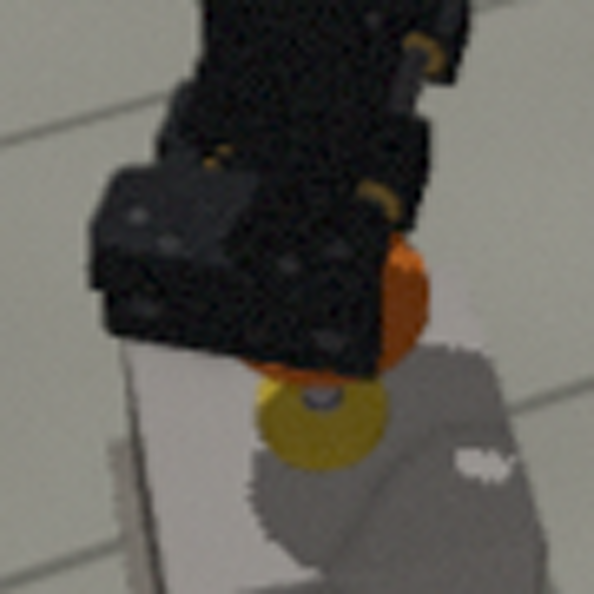

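The ring rests on the marble at (309,278) and is being pushed up the rod. The rod rubs lightly on the wall, so I ease by about 0.5 mm towards +x while continuing.

Call:
carry_out --commands '[[[0,0,0,-0.03,0,0.05,1],[0,0,0,-0.06,0.01,0.12,1],[0,0,0,-0.06,0.01,0.2,1]]]'

```text
clock: 13.73
tool_pos: [0.5118, -0.1798, 0.1493]
eef_rot: [0.304, 0.953, -0.0, -0.001]
contact_force: [-1.2, 0.8, 11.5]
opening: 0.198
```

Run:
```python
from h import *
F=[]
for i in range(4):
    st=r.get_state();F.append(np.r_[st['contact_force'],st['moment']]); r.snapshot('top')
print(st['tool_pos'],np.round(F,2),r.get_state()['clock'])
```

```text
[ 0.51187447 -0.17991046  0.14935931] [[-1.200e+00  8.100e-01  1.146e+01  1.800e-01  3.400e-01  4.000e-02]
 [-1.200e-01  2.800e-01  5.130e+00  1.300e-01  8.000e-02  3.000e-02]
 [ 2.000e-02  5.200e-01  5.840e+00  1.000e-01  1.500e-01 -6.000e-02]
 [-7.500e-01  8.400e-01  4.580e+00  9.000e-02  1.100e-01 -1.000e-02]] 13.9333
```

Call:
carry_out --commands '[[[0,0,0,0,0,0.02,1],[0,0,0,0,0,0.03,1],[0,0,0,0,0,0.03,1]]]'

```text
clock: 14.18
tool_pos: [0.5119, -0.1799, 0.1493]
eef_rot: [0.304, 0.953, -0.001, -0.001]
contact_force: [-0.7, -0.5, 6.9]
opening: 0.201
```

Call:
carry_out --commands '[[[0,0,0,0,0,0.02,1],[0,0,0,0,0,0.03,1],[0,0,0,0,0,0.03,1],[0,0,0,0,0,0.03,1]]]'

```text
clock: 14.52
tool_pos: [0.5119, -0.1799, 0.1493]
eef_rot: [0.304, 0.953, -0.001, -0.0]
contact_force: [-2.0, 0.9, 10.2]
opening: 0.202
```

The push holds at about 10–12 N with no further movement and little side force, so the tip is on the bottom at roughly 48.7 mm. I release without lifting.

Call:
carry_out --commands '[[[0,0,0,0,0,-0.03,1],[0,0,0,0,0,-0.03,2.2],[0,0,0,0,0,-0.03,3],[0,0,0,0,0,-0.03,4],[0,0,0,0,0,-0.03,5],[0,0,0,0,0,-0.03,5],[0,0,0,0,0,-0.03,5],[0,0,0,0,0,-0.03,5]]]'

```text
clock: 15.18
tool_pos: [0.5123, -0.1801, 0.1488]
eef_rot: [0.304, 0.953, -0.0, -0.0]
contact_force: [0.5, -0.1, -0.8]
opening: 0.565
```

Run:
```python
from h import *
S=snap('wrist','w8');st=r.get_state();print(st['tool_pos'],st['contact_force'],st['opening'])
```

```text
[ 0.51229098 -0.18002652  0.14885854] [-0.82679374 -0.79803801  0.16038326] 0.5650779740254847
```

View pics/w8.png

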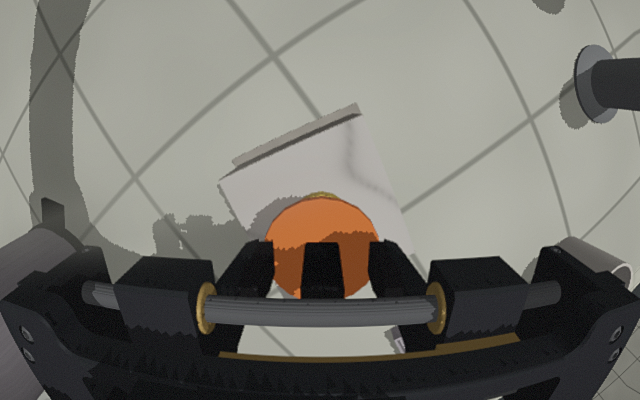

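The fingers stand clear on both sides of the handle at (323,268). I lift straight up.

Call:
carry_out --commands '[[[0,0,0,0,0,-0.5,5],[0,0,0,0,0,-1.5,5],[0,0,0,0,0,-3.5,5],[0,0,0,0,0,-6,5],[0,0,0,0,0,-9,5],[0,0,0,0,0,-12,5],[0,0,0,0,0,-14,5],[0,0,0,0,0,-15,5],[0,0,0,0,0,-15,5]]]'

```text
clock: 15.98
tool_pos: [0.5139, -0.1803, 0.3025]
eef_rot: [0.304, 0.953, -0.0, 0.003]
contact_force: [0.9, 0.1, -0.3]
opening: 0.568
```

Run:
```python
from h import *
s=snap('wrist','w9');S=snap('side','s9');st=r.get_state();print(st['tool_pos'],st['contact_force'])
a=cv2.resize(S['pixels'][200:310,260:370,::-1],None,fx=5,fy=5,interpolation=cv2.INTER_CUBIC)
cv2.imwrite('pics/c9.png',a)
tip=np.array([.512,-.18,.0313])
for z in(.106,.100,.151,.0487,.0587): print(z,proj(S,tip+[0,0,z]),proj(s,tip+[0,0,z],True))
```

```text
[ 0.51229304 -0.17992794  0.29945429] [-1.18220422  0.30902215 -0.15258274]
0.106 (np.float64(308.28641350538476), np.float64(259.1285144935628)) (np.float64(319.1346838605778), np.float64(181.8575612370472))
0.1 (np.float64(308.3146066444484), np.float64(261.22638897392625)) (np.float64(319.1558777963401), np.float64(180.49157731500077))
0.151 (np.float64(308.06476374066534), np.float64(242.63537465790677)) (np.float64(318.9476914502227), np.float64(193.98406480081113))
0.0487 (np.float64(308.54374488185323), np.float64(278.2767521719078)) (np.float64(319.31040974689967), np.float64(170.5827000405991))
0.0587 (np.float64(308.5006834772621), np.float64(275.07251792270637)) (np.float64(319.28357477572735), np.float64(172.2970291144093))
```

View pics/c9.png

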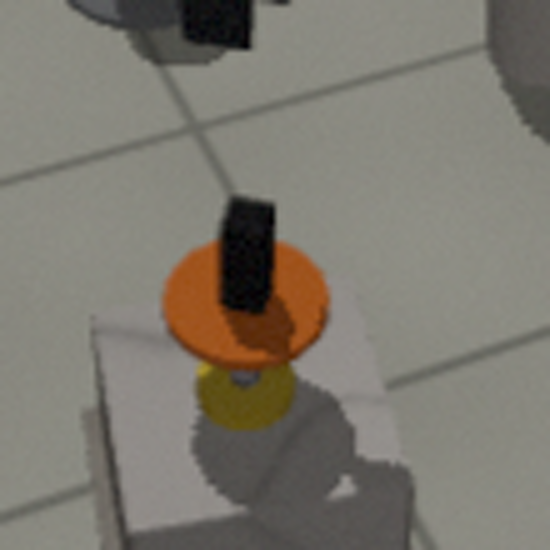

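View pics/w9.png

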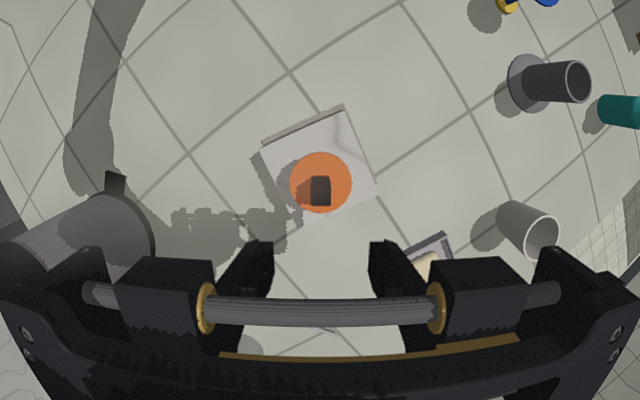

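The side view shows the gauge standing upright, guard at (309,260) and ring on the marble at (308,278). The wrist view shows the handle at (320,190). I check the bystanders and hand in.

Run:
```python
from h import *
a=load('side0')['pixels'].astype(int);S=snap('side','s10');b=S['pixels'].astype(int);d=np.abs(a-b).max(2)
for n,(u0,u1,v0,v1) in dict(blue=(220,250,148,206),bottle=(298,324,110,162),cup=(354,390,172,220),dish=(370,430,232,285),driver=(410,464,315,392),holder=(270,308,175,206)).items():
    print(n,(d[v0:v1,u0:u1]>40).mean().round(3))
c=load('s9')['pixels'].astype(int);print('gauge drift',(np.abs(c-b).max(2)[225:310,280:350]>40).mean())
st=r.get_state();print(st['clock'],st['contact_force'],np.abs(st['qd']).max())
print(r.finish_job())
```

```text
blue 0.0
bottle 0.972
cup 0.0
dish 0.0
driver 0.0
holder 0.374
gauge drift 0.0
16.1333 [-0.12116807  0.96174789 -0.42837524] 0.01838970450243447
the job is handed in; nothing more can be done
None
```

I lifted the gauge from its tube, lowered it into the hole and left it standing there, and the job is handed in at about 16 s. The hole measures about 48.7 mm deep. That figure comes from the arm's height with an assumed 118 mm from TCP to tip, not from reading the rod's marks.

**Bottom contact:** with the ring sliding, the raw force read about 3 N. It then climbed steeply to 11.5 N and settled near 5 N. Two further small pushes brought it to 10.2 N with no more downward movement, so the tip was standing on the bottom. Adding back the gauge's own weight, the push was about 12 N, with a highest reading of about 13 N. I released without lifting.

**Last checks:**
- **Gauge:** it stands upright with the ring down on the marble, and the guard is at the height expected for the tip on the bottom. It did not move between the last two pictures. I did not test tip contact again after release.
- **Other things:** the blue look-alike, cup, soap dish and screwdriver are unchanged in the side view.
- **Not confirmed there:** the side-view comparison failed for the bottle (97% of its pixels changed) and the holder (37%). I put this down to the arm blocking that view and the gauge being gone from the holder. Both still appear standing in the last wrist picture.
- **Hole position:** the three cameras' estimates disagreed by up to about 3.5 mm, so I used a position between them. The rod went in without catching the edge. It rubbed the wall lightly near the bottom, and I eased it over by about 0.6 mm.

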